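Park the small reagent jar behind the sprung gate

TASK

Put the small brown screw-cap jar, the shortest of the three brown bottles out on the open bench, away in the low metal guard bay: slide it along the bench, upright, in through the sprung gate at the front so that the jar itself pushes the gate open, and on until the gate has swung shut behind it, then let go. Do not lift it over the fence, keep the gripper off the bay, and leave the dropper bottle where it stands.

Things in the scene. Friction and masses are not known exactly. Their poses are not given: they have to be found in the camera images.
- small_jar: Brown glass jar with a screw cap as wide as itself: an upright cylinder 32 mm in diameter and 59 mm tall (cap from 49 mm up), 0.06 to 0.12 kg. Origin: centre of its underside; z up. Starts upright on the open bench to the right of the bay, in one of three places shared with the dropper bottle and a big brown screw-cap bottle (60 mm wide, 126 mm tall).
- bay: Fixed low U-shaped aluminium fence on the bench, no floor, no roof: side walls and back wall 18 mm high (posts 20), 5 mm thick; inside 62 mm wide, 125 mm deep; 14 mm wide foot strips outside. The front, closed by the gate, faces roughly the robot. Origin: on the bench, middle of the gate line; +x straight into the bay, +y along the gate line to the hinge post, z up.
- gate (a joint): Grey sprung gate across the bay's front, 58 mm long, 4 mm thick, 4 to 16 mm above the bench; upright hinge 31 mm to the bay's +y. Value in rad: 0 = shut, growing as it swings inward (only), stop at 1.5 along the +y wall. A light spring (0.01 to 0.04 Nm, about 1 N on the jar) shuts it. To let it shut, the jar's centre must be at least 75 mm inside the gate line.
- bay_home (a point): Point on the bench on the bay's middle line, 92 mm inside the gate line: a jar centred here stands 17 mm short of the back wall and lets the gate shut behind it.
- dropper_bottle: Brown bottle with a slim rubber dropper bulb on top, 43 mm in diameter, 112 mm tall; origin: centre of its underside. To be left alone.
There are look-alikes about, which are no part of the job. Leave any orange or yellow look-alike of the small_jar alone.

How it is judged:
On the way:
1. the upright jar, on the bench or just above it, stands in the gateway and itself holds the gate open (value of joint gate above 0.6 rad and x of small_jar in the frame of bay between 0 and 0.07 m and y of small_jar in the frame of bay between -0.02 and 0.02 m and height (world z) of small_jar below 0.012 m and angle between small_jar's own z axis and vertical below 0.26 rad and contact force between small_jar and bay above 0.03 N), for 0.05 s.
At the end, for the whole second after the job is handed in: The small brown jar stands upright (within 8 degrees), at rest on the bench wholly inside the bay (its centre 65 to 115 mm inside the gate line and within 20 mm of the middle line), and the gate has closed to within 0.1 rad behind it (value of joint gate below 0.1 rad and x of small_jar in the frame of bay between 0.065 and 0.115 m and y of small_jar in the frame of bay between -0.02 and 0.02 m and height (world z) of small_jar below 0.006 m and angle between small_jar's own z axis and vertical below 0.15 rad and linear speed of small_jar below 0.02 m/s); the robot touches nothing.
It fails at once if the jar tips over by more than 30 degrees (angle between small_jar's own z axis and vertical above 0.52 rad).
It fails at once if the jar is lifted over the fence (x of small_jar in the frame of bay between 0 and 0.13 m and y of small_jar in the frame of bay between -0.036 and 0.036 m and height (world z) of small_jar above 0.016 m).
It fails at once if the fingers press on the bay or its gate (contact force between the fingers and bay above 4 N).
It fails at once if the dropper bottle is moved by more than 30 mm (distance of dropper_bottle from where it was at the start of the episode above 0.03 m).
It also fails if it takes over 45 s, if anything falls off the work surface, if the arm or the gripper's body presses on something with over 40 N, if the wrist force passes 120 N, or if a joint passes its speed limit or range.

ROBOT

A 6-joint arm with a two-finger parallel gripper is mounted at the origin on a cart in front of the work surface, level with it; the furniture and walls round the work are solid. World frame = base frame: x ahead of the robot, y to its left, z up, the work surface at z = 0. Lengths are in m, angles in rad, forces in N, time in s.
With the tool pointing down it reaches from about 0.35 to 0.725 m from the base axis. Payload 6 kg.
Tool frame: the origin (TCP) lies midway between the tips of the shut fingers; the grasp point (between the pads) lies 19 mm behind it (r.grasp_offset is the distance from the TCP to the grasp point, in m); x points along the fingers, y is the direction in which the jaws open and shut, and the axes are right-handed (so a half turn about x gives the same grasp; the last joint's range is limited). The gripper opens to 85 mm and grips with 20 to 120 N. Pads are 22 mm wide; open, the fingers measure 114 mm over their backs; the gripper's body (76 mm by 85 mm) begins 54 mm behind the grasp point. The pads swing forward as they close: fully open they stand 13 mm farther back than shut.
Start: joints at [-0.985, 0.04, 0.085, 0, -1.615, -0.334], TCP at [0.149, -0.581, 0.231] pointing down, gripper open.
Joint ranges: [-2.56, 2.56], [-1.29, 2.01], [-1.08, 1.49], [-3.29, 1.98], [-2.81, -0.18], [-2.99, 2.99]. Speed limits (rad/s): [2.57, 2.57, 3.01, 3.14, 3.14, 3.14].

INTERFACE

Orientations are given as a rotation vector (axis times angle).
In Python, from plant import r gives the robot as it stands. The module is installed in compiled form; this text tells all that it offers.
- The arm moves only by the tool apply_moves, never from a script. Its argument "targets" is a list of rows, each an object of numbers: "jaw": the finger opening in m, from 0 to 0.0854; "x", "y", "z": the shift along the tool's x, y, z in m; "wx", "wy", "wz": the turn, a rotation vector about the tool's x, y, z in rad. In form: [{"jaw": .., "x": .., "y": .., "z": .., "wx": .., "wy": .., "wz": ..}, ...]. A call has 1 to 20 rows; each row is the pose to reach, as a shift and turn from the pose commanded when the call began, along the tool's axes at that moment; what a row does not reach only later rows make up. A row lasts 1/12 s, in which the tool goes at most 41.7 mm and 7.16 degrees, less where a joint would pass 70% of its speed; a pose out of reach is approached as far as the arm can. A call with a gripper value outside its range is refused whole. The fingers move at their own pace and stop on an object; "grip_force" is the grip in N (left out, the last holds). Time passes only in rows, so rows that repeat a pose let the fingers close. It gives the time, the measured TCP pose, the force and the opening at its end, in the units of the state.
- r.sense(): the state, without advancing time (a new reading comes with each control period).
- r.snapshot(name): name is "side" or "top"; returns the picture (400x640x3 uint8, blue, green, red); there is no depth.
- r.get_calibration(name): a dict with "mtx" (3x3 intrinsics, pixels), "distortion" ([k1, k2, p1, p2, k3] as OpenCV has them; the pictures are not rectified), "rvec" (rotation vector, rad) and "tvec" (3), from world to camera coordinates, as OpenCV has them. Camera axes: x right, y down, z forward; pixel columns grow to the right and rows downward; lengths in m; the calibration is good to about 2 mm. A picture is of the moment at which its call begins. get_calibration takes no time and is no camera call.
- r.close_job(): hands the job in, once; it reports no verdict.
The state is a dict: "t": time; "joint_pos": joint angles; "joint_vel": joint speeds; "joint_efforts": joint torques, N m; "position": TCP position; "tcp_rot": TCP orientation; "force": force on the tool from outside, world axes, zero at the start; "moment": the same for the moment, N m; "gripper_width": finger opening in m.
Only numpy, scipy, OpenCV 4.12 (cv2) and the standard library are available. Lean on these libraries where they do the work, as an engineer would, in place of code of your own. Each camera call takes 0.05 s, during which the arm holds its last target.

## Working session

There is one attempt and no reset: what is moved stays moved. The work goes in short steps, Python scripts to look and compute and a tool call to move; the robot and the scene stay as the last step left them, time stands still between calls to the robot, and variables do not carry over. Pictures are saved under pics/ and viewed, and the job is handed in when it is done.

Besides the shell and the picture viewer there is one more tool, called by a JSON object that holds its "name" and its "arguments". apply_moves: Moves the arm, as the interface text tells. Its arguments: {"type":"object","properties":{"targets":{"type":"array"},"grip_force":{"type":"number"}},"required":["targets"]}

```bash
mkdir -p pics; python3 - <<'E'
from plant import r
import cv2
for n in("side","top"):
    cv2.imwrite(f"pics/{n}0.png",r.snapshot(n)); c=r.get_calibration(n); print(n,{k:__import__('numpy').round(v,4).tolist() for k,v in c.items()})
s=r.sense(); print(s["t"],s["position"],s["tcp_rot"],s["gripper_width"],s["force"],r.grasp_offset)
E
```

```text
side {'mtx': [[368.4084, 0.0, 320.218], [0.0, 368.4084, 201.536], [0.0, 0.0, 1.0]], 'distortion': [-0.0452, 0.0, 0.0, 0.0, 0.0], 'rvec': [2.1657, -0.3769, 0.2094], 'tvec': [-0.518, 0.089, 0.8029]}
top {'mtx': [[392.292, 0.0, 320.9122], [0.0, 392.292, 198.4712], [0.0, 0.0, 1.0]], 'distortion': [-0.0621, 0.0, 0.0, 0.0, 0.0], 'rvec': [2.1649, -2.1023, 0.1898], 'tvec': [-0.1321, 0.5288, 0.9831]}
0.1 [ 0.14948556 -0.58077866  0.2303948 ] [-0.19649047  1.56205137  0.19889846] 0.0855451211611526 [ 0.32721326 -0.10234982 -0.01598734] 0.0187
```

View pics/side0.png

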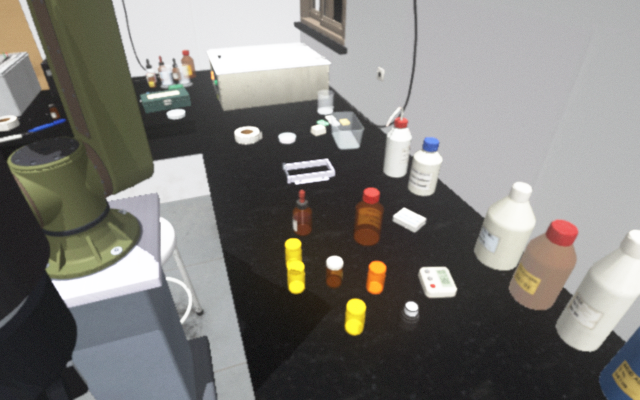

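View pics/top0.png

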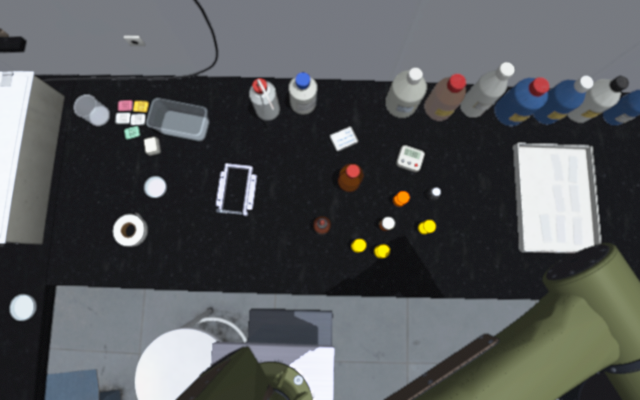

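```bash
python3 - <<'E'
import cv2,numpy as np
a=cv2.imread("pics/side0.png")[150:350,260:460]; b=cv2.imread("pics/top0.png")[140:270,200:460]
cv2.imwrite("pics/cs.png",cv2.resize(a,None,fx=3,fy=3,interpolation=cv2.INTER_CUBIC)); cv2.imwrite("pics/ct.png",cv2.resize(b,None,fx=3,fy=3,interpolation=cv2.INTER_CUBIC))
b=cv2.imread("pics/top0.png")[155:225,205:265]
cv2.imwrite("pics/cb.png",cv2.resize(b,None,fx=8,fy=8,interpolation=cv2.INTER_CUBIC))
b=cv2.imread("pics/side0.png")[150:190,275:340]
cv2.imwrite("pics/cbs.png",cv2.resize(b,None,fx=12,fy=12,interpolation=cv2.INTER_CUBIC))
E
```

```text
(no output)
```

View pics/cs.png

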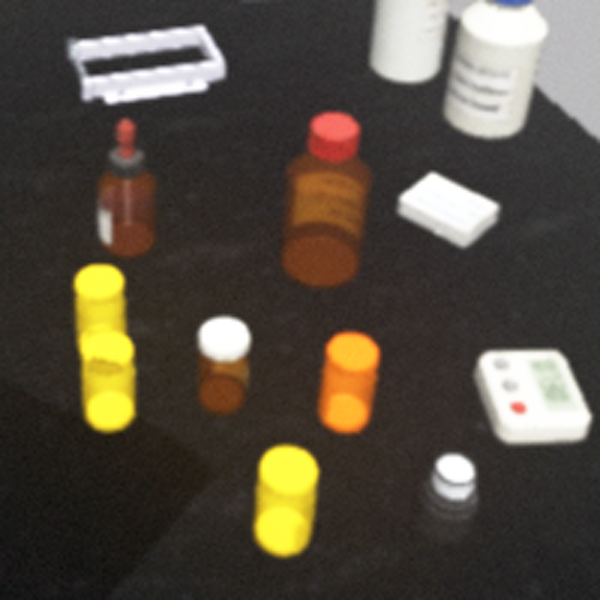

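View pics/ct.png

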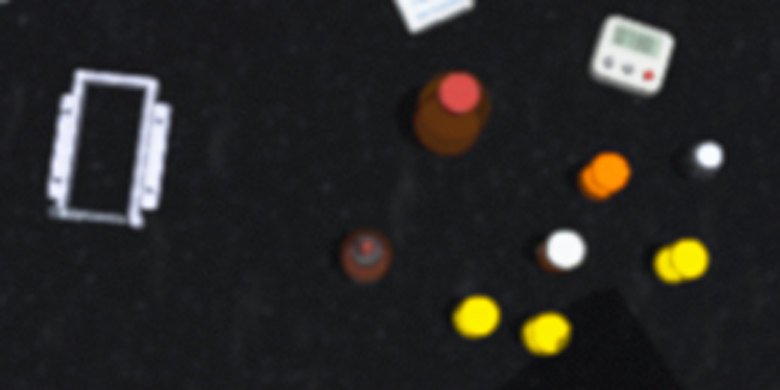

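View pics/cb.png

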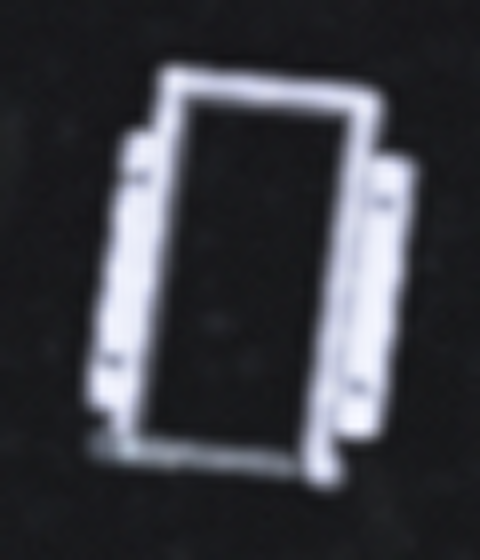

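View pics/cbs.png

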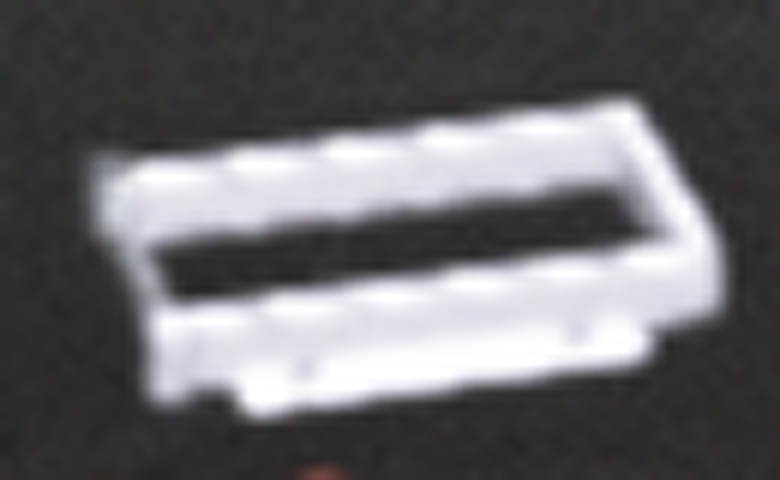

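```bash
cat > h.py <<'E'
import numpy as np,cv2
from plant import r
def cal(n):
    c=r.get_calibration(n); return [np.array(c[k],float) for k in("mtx","distortion","rvec","tvec")]
def unproj(n,uv,z):
    K,d,rv,tv=cal(n); R=cv2.Rodrigues(rv)[0]
    p=cv2.undistortPoints(np.array(uv,float).reshape(-1,1,2),K,d).reshape(-1,2)
    D=np.c_[p,np.ones(len(p))]@R; C=-R.T@tv.ravel()
    s=(z-C[2])/D[:,2]; return C+s[:,None]*D
def proj(n,P):
    K,d,rv,tv=cal(n); return cv2.projectPoints(np.array(P,float).reshape(-1,3),rv,tv,K,d)[0].reshape(-1,2)
E
python3 - <<'E'
from h import *
np.set_printoptions(precision=4,suppress=True)
cb=np.array([[165,70],[382,90],[185,100],[345,115],[137,435],[305,440],[105,445],[325,470]])/8.+[205-.5,155-.5]
print(unproj("top",cb,.018))
cbs=np.array([[110,170],[630,100],[155,320],[710,245]])/12.+[275-.5,150-.5]
print("side",unproj("side",cbs,.018))
def mask(n,f,box):
    im=cv2.imread(f"pics/{n}0.png"); hsv=cv2.cvtColor(im,cv2.COLOR_BGR2HSV); x0,y0,x1,y1=box
    m=((hsv[...,1]<60)&(hsv[...,2]>140))[y0:y1,x0:x1]; ys,xs=np.nonzero(m); print(n,len(xs),xs.mean()+x0,ys.mean()+y0,xs.min()+x0,xs.max()+x0,ys.min()+y0,ys.max()+y0); return xs.mean()+x0,ys.mean()+y0
print(unproj("top",mask("top",0,(378,212,400,236)),.059))
print(unproj("side",mask("side",0,(322,250,348,275)),.057))
print("drop",unproj("top",[[200+366/3.,140+245/3.]],.112),unproj("side",[[260+126/3.,150+128/3.]],.11))
print("drop base",unproj("top",[[200+365/3.,140+258/3.]],.04))
for nm,uv in dict(big=(200+459/3,140+92/3),).items(): print(nm,unproj("top",[uv],.126))
for nm,uv in dict(orange=(200+608/3,140+172/3),y1=(200+477/3,140+316/3),y2=(200+550/3,140+332/3),y3=(200+688/3,140+257/3)).items(): print(nm,unproj("top",[uv],.059))
E
```

```text
[[0.6275 0.1491 0.018 ]
 [0.6226 0.074  0.018 ]
 [0.6171 0.1414 0.018 ]
 [0.6134 0.0861 0.018 ]
 [0.5009 0.1495 0.018 ]
 [0.5009 0.0927 0.018 ]
 [0.4972 0.1601 0.018 ]
 [0.491  0.0854 0.018 ]]
side [[0.4982 0.1605 0.018 ]
 [0.6283 0.1524 0.018 ]
 [0.4895 0.091  0.018 ]
 [0.621  0.0809 0.018 ]]
top 124 387.98387096774195 222.57258064516128 382 394 217 228
[[ 0.4725 -0.2907  0.059 ]]
side 212 334.1839622641509 262.4339622641509 326 343 255 269
[[ 0.4716 -0.2921  0.057 ]]
drop [[ 0.4639 -0.1206  0.112 ]] [[ 0.4627 -0.128   0.11  ]]
drop base [[ 0.4607 -0.1206  0.04  ]]
big [[ 0.59   -0.1929  0.126 ]]
orange [[ 0.5396 -0.3291  0.059 ]]
y1 [[ 0.4122 -0.2168  0.059 ]]
y2 [[ 0.4003 -0.2789  0.059 ]]
y3 [[ 0.4674 -0.3979  0.059 ]]
```

```bash
cat > fit.py <<'E'
from h import *
from scipy.optimize import minimize
S=8
crops={"top":(205,155,265,225),"side":(275,150,340,190)}
ims={}
for n,(x0,y0,x1,y1) in crops.items():
    g=cv2.cvtColor(cv2.imread(f"pics/{n}0.png"),cv2.COLOR_BGR2GRAY).astype(float)[y0:y1,x0:x1]
    ims[n]=np.clip((g-40)/(200-40),0,1)
def box(a,b): return [[x,y,z] for x in(a[0],b[0]) for y in(a[1],b[1]) for z in(a[2],b[2])]
def render(p,n,shift):
    x,y,w,f0,f1=p[:5]; x0,y0,x1,y1=crops[n]
    B=[box((0,31,0),(.13*1e3,36,18)),box((0,-36,0),(130,-31,18)),box((125,-36,0),(130,36,18)),box((-4,31,0),(4,38,20)),box((-4,-36,0),(4,-31,20)),
       box((f0*1e3,36,0),(f1*1e3,50,3)),box((f0*1e3,-50,0),(f1*1e3,-36,3))]
    m=np.zeros(((y1-y0)*S,(x1-x0)*S),np.uint8); c,s=np.cos(w),np.sin(w)
    for b in B:
        b=np.array(b)/1e3; P=np.c_[x+c*b[:,0]-s*b[:,1],y+s*b[:,0]+c*b[:,1],b[:,2]]
        q=(proj(n,P)+shift-[x0,y0]+.5)*S-.5
        cv2.fillConvexPoly(m,cv2.convexHull(np.round(q*16).astype(np.int32)),255,shift=4)
    m=cv2.GaussianBlur(m.astype(float)/255,(0,0),S*.6)
    return cv2.resize(m,(x1-x0,y1-y0),interpolation=cv2.INTER_AREA)
def cost(p,ns=("top","side")):
    return sum(((render(p,n,np.array([0,0]))-ims[n])**2).sum() for n in ns)
if __name__=="__main__":
    for ns in (("top",),("side",),("top","side")):
        p0=[.496,.123,-.07,.02,.1]
        sim=np.array([p0]+[np.array(p0)+d for d in np.diag([.006,.006,.06,.01,.01])])
        o=minimize(cost,p0,args=(ns,),method="Nelder-Mead",options=dict(initial_simplex=sim,xatol=1e-5,fatol=1e-3,maxiter=400))
        print(ns,o.x.round(4),o.fun)
    tiles=[]
    for n in crops:
        a=ims[n];b=render(o.x,n,np.array([0,0]))
        tiles.append(cv2.resize(np.hstack([a,b]),(600,int(600*a.shape[0]/a.shape[1]/2)),interpolation=cv2.INTER_NEAREST))
    cv2.imwrite("pics/fit.png",np.vstack(tiles)*255)
E
python3 fit.py
```

```text
('top',) [ 0.496   0.123  -0.0725  0.0121  0.11  ] 25.593209105581682
('side',) [ 0.4966  0.1245 -0.0777  0.0102  0.11  ] 32.711176812212194Traceback (most recent call last):
  File "fit.py", line 27, in <module>
    o=minimize(cost,p0,args=(ns,),method="Nelder-Mead",options=dict(initial_simplex=sim,xatol=1e-5,fatol=1e-3,maxiter=400))
    res = _minimize_neldermead(fun, x0, args, callback, bounds=bounds,
                               **options)
    fxcc = func(xcc)
    fx = function(np.copy(x), *(wrapper_args + args))
  File "fit.py", line 22, in cost
    return sum(((render(p,n,np.array([0,0]))-ims[n])**2).sum() for n in ns)
  File "fit.py", line 22, in <genexpr>
    return sum(((render(p,n,np.array([0,0]))-ims[n])**2).sum() for n in ns)
                 ~~~~~~^^^^^^^^^^^^^^^^^^^^^
  File "fit.py", line 17, in render
    q=(proj(n,P)+shift-[x0,y0]+.5)*S-.5
       ~~~~^^^^^
  File "h.py", line 11, in proj
    K,d,rv,tv=cal(n); return cv2.projectPoints(np.array(P,float).reshape(-1,3),rv,tv,K,d)[0].reshape(-1,2)
              ~~~^^^
  File "h.py", line 4, in cal
    c=r.get_calibration(n); return [np.array(c[k],float) for k in("mtx","distortion","rvec","tvec")]
ValueError: time passes only in moves, steps and waits
```

```bash
sed -i 's/^def cal(n):/import functools\n@functools.lru_cache(None)\ndef cal(n):/' h.py; sed -i 's/\["top",),("side",),//' fit.py; python3 fit.py
```

```text
('top',) [ 0.496   0.123  -0.0725  0.0121  0.11  ] 25.593209105581682
('side',) [ 0.4966  0.1245 -0.0777  0.0102  0.11  ] 32.711176812212194
('top', 'side') [ 0.496   0.1234 -0.0761  0.0122  0.1101] 62.01668854382081[ WARN:0@11.145] global loadsave.cpp:1063 imwrite_ Unsupported depth image for selected encoder is fallbacked to CV_8U.
```

View pics/fit.png

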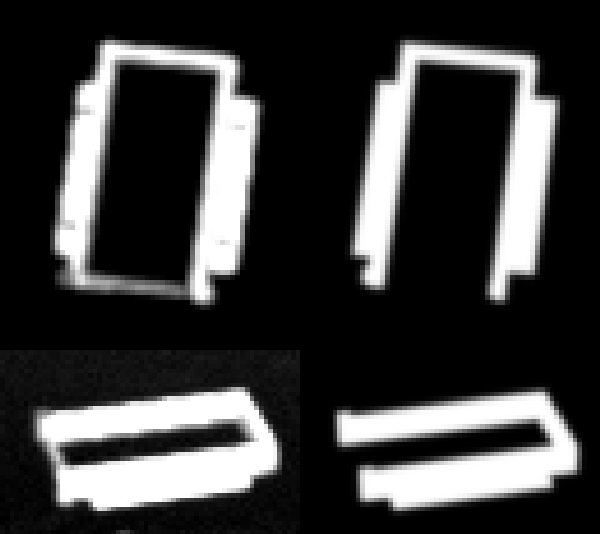

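```bash
cat >> h.py <<'E'
def tool():
    s=r.sense(); return np.array(s["position"]),cv2.Rodrigues(np.array(s["tcp_rot"],float))[0],s
def shift(P,base=None):
    p,R,s=tool(); 
    return (np.array(P)-p)@R
E
python3 - <<'E'
from h import *
np.set_printoptions(precision=4,suppress=True)
p,R,s=tool(); print(p,R,s["joint_pos"],s["t"])
ang=np.degrees(np.arctan2(R[1,1],R[0,1])); print("jaw yaw",ang)
for P in ([.472,-.291,.231],[.472,-.291,.13],[.472,-.291,.030]): print(shift(P))
E
```

```text
[ 0.1495 -0.5808  0.2304] [[-0.0005 -0.2492  0.9685]
 [ 0.0015  0.9685  0.2492]
 [-1.      0.0016 -0.0001]] [-0.9853  0.0407  0.0839 -0.0004 -1.6155 -0.3337] 0.1
jaw yaw 104.42832850816964
[-0.0003  0.2003  0.3845]
[0.1007 0.2001 0.3846]
[0.2007 0.2    0.3846]
```

Candidates for the jar, by side/top pixel:
- White-capped brown jar: (335,270)/(388,223).
- Dropper bottle: (302,215)/(322,226).
- Big red-capped brown bottle: (368,217)/(350,175).
- Orange jar: (376,277)/(401,198).
- Yellow jars: top (359,245), (382,250), (428,226).

The close crop shows the white-capped jar is the shortest brown one, so I'm choosing it. It stands at about (0.472, -0.291). The bay fit gives (0.496, 0.123) with yaw -0.076.

{"name": "apply_moves", "arguments": {"targets": [{"jaw":0.075,"x":0.0,"y":0.017,"z":0.032,"wx":0.07},{"jaw":0.075,"x":0.0,"y":0.033,"z":0.064,"wx":0.14},{"jaw":0.075,"x":0.0,"y":0.05,"z":0.096,"wx":0.21},{"jaw":0.075,"x":0.01,"y":0.067,"z":0.128,"wx":0.28},{"jaw":0.075,"x":0.015,"y":0.083,"z":0.16,"wx":0.35},{"jaw":0.075,"x":0.02,"y":0.1,"z":0.192,"wx":0.42},{"jaw":0.075,"x":0.03,"y":0.117,"z":0.224,"wx":0.49},{"jaw":0.075,"x":0.04,"y":0.133,"z":0.256,"wx":0.56},{"jaw":0.075,"x":0.05,"y":0.15,"z":0.288,"wx":0.63},{"jaw":0.075,"x":0.06,"y":0.167,"z":0.32,"wx":0.7},{"jaw":0.075,"x":0.08,"y":0.184,"z":0.352,"wx":0.76},{"jaw":0.075,"x":0.1,"y":0.2,"z":0.3845,"wx":0.81},{"jaw":0.075,"x":0.1,"y":0.2,"z":0.3845,"wx":0.81},{"jaw":0.075,"x":0.1,"y":0.2,"z":0.3845,"wx":0.81}]}}

```text
$.targets[0]: bad value
```

```bash
python3 - <<'E'
from h import *
np.set_printoptions(precision=4,suppress=True)
p,R,s=tool(); print(p,"yaw",np.degrees(np.arctan2(R[1,1],R[0,1])),s["joint_pos"],s["t"],s["gripper_width"],s["force"])
print(shift([.472,-.2915,.030]))
cv2.imwrite("pics/side1.png",r.snapshot("side")[150:350,240:460]); cv2.imwrite("pics/top1.png",r.snapshot("top")[100:300,280:480])
a=cv2.imread("pics/side1.png");b=cv2.imread("pics/top1.png")
cv2.imwrite("pics/v1.png",np.hstack([cv2.resize(x[:,:200],(400,400)) for x in(a,b)]))
E
```

```text
[ 0.1495 -0.5808  0.2304] yaw 104.42832850816964 [-0.9853  0.0407  0.0839 -0.0004 -1.6155 -0.3337] 0.1 0.0855451211611526 [ 0.3272 -0.1023 -0.016 ]
[0.2007 0.1995 0.3844]
```

View pics/v1.png

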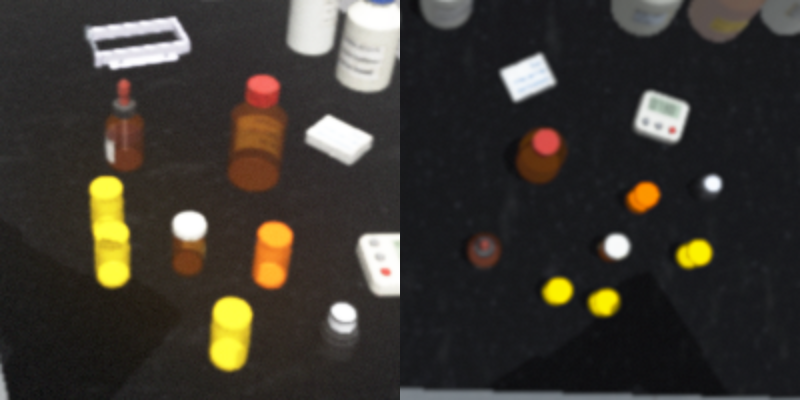

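The move was refused and nothing changed, most likely because each row needs all seven keys. I'll resend it in full.

{"name": "apply_moves", "arguments": {"targets": [{"jaw":0.075,"x":0.0,"y":0.017,"z":0.032,"wx":0.07,"wy":0,"wz":0},{"jaw":0.075,"x":0.0,"y":0.033,"z":0.064,"wx":0.14,"wy":0,"wz":0},{"jaw":0.075,"x":0.0,"y":0.05,"z":0.096,"wx":0.21,"wy":0,"wz":0},{"jaw":0.075,"x":0.01,"y":0.067,"z":0.128,"wx":0.28,"wy":0,"wz":0},{"jaw":0.075,"x":0.015,"y":0.083,"z":0.16,"wx":0.35,"wy":0,"wz":0},{"jaw":0.075,"x":0.02,"y":0.1,"z":0.192,"wx":0.42,"wy":0,"wz":0},{"jaw":0.075,"x":0.03,"y":0.117,"z":0.224,"wx":0.49,"wy":0,"wz":0},{"jaw":0.075,"x":0.04,"y":0.133,"z":0.256,"wx":0.56,"wy":0,"wz":0},{"jaw":0.075,"x":0.05,"y":0.15,"z":0.288,"wx":0.63,"wy":0,"wz":0},{"jaw":0.075,"x":0.06,"y":0.167,"z":0.32,"wx":0.7,"wy":0,"wz":0},{"jaw":0.075,"x":0.08,"y":0.184,"z":0.352,"wx":0.76,"wy":0,"wz":0},{"jaw":0.075,"x":0.1,"y":0.2,"z":0.3845,"wx":0.81,"wy":0,"wz":0},{"jaw":0.075,"x":0.1,"y":0.2,"z":0.3845,"wx":0.81,"wy":0,"wz":0},{"jaw":0.075,"x":0.1,"y":0.2,"z":0.3845,"wx":0.81,"wy":0,"wz":0}]}}

```text
t: 1.37
position: [0.4722, -0.2899, 0.1293]
tcp_rot: [0.435, 1.53, -0.435]
force: [0.8, -0.2, -0.3]
gripper_width: 0.075
```

```bash
python3 - <<'E'
from h import *
np.set_printoptions(precision=4,suppress=True)
p,R,s=tool(); print(p,"yaw",np.degrees(np.arctan2(R[1,1],R[0,1])),s["joint_pos"],s["t"],s["gripper_width"],s["force"])
print(shift([.472,-.2915,.030]))
a=r.snapshot("side")[150:350,250:450]; b=r.snapshot("top")[100:300,280:480]
cv2.imwrite("pics/v2.png",np.hstack([cv2.resize(x,(400,400)) for x in(a,b)]))
E
```

```text
[ 0.4722 -0.2899  0.1293] yaw 58.190900048419905 [-0.1884 -0.0664 -0.2061 -0.0005 -1.4349 -1.9375] 1.3667 0.07498713866429683 [ 0.7727 -0.1532 -0.2839]
[ 0.0993 -0.0014  0.001 ]
```

View pics/v2.png

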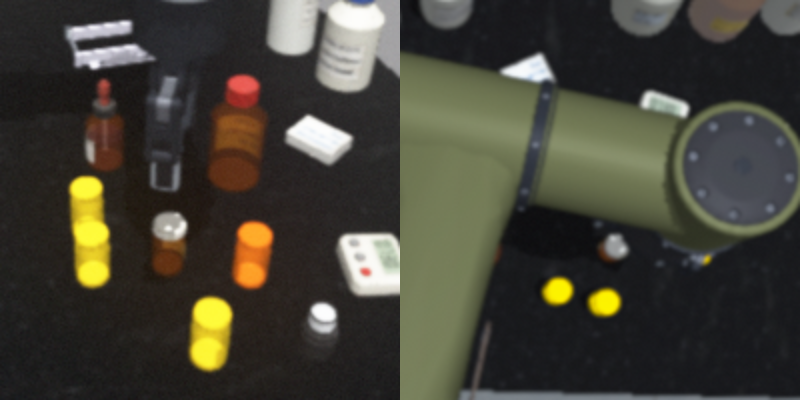

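{"name": "apply_moves", "arguments": {"targets": [{"jaw":0.075,"x":0.025,"y":-0.001,"z":0.001,"wx":0,"wy":0,"wz":0},{"jaw":0.075,"x":0.05,"y":-0.001,"z":0.001,"wx":0,"wy":0,"wz":0},{"jaw":0.075,"x":0.075,"y":-0.001,"z":0.001,"wx":0,"wy":0,"wz":0},{"jaw":0.075,"x":0.09,"y":-0.001,"z":0.001,"wx":0,"wy":0,"wz":0},{"jaw":0.075,"x":0.0995,"y":-0.001,"z":0.001,"wx":0,"wy":0,"wz":0},{"jaw":0.075,"x":0.0995,"y":-0.001,"z":0.001,"wx":0,"wy":0,"wz":0}]}}

```text
t: 1.97
position: [0.471, -0.2934, 0.0304]
tcp_rot: [0.439, 1.528, -0.438]
force: [-0.4, -0.1, 0.7]
gripper_width: 0.0746
```

```bash
python3 - <<'E'
from h import *
np.set_printoptions(precision=4,suppress=True)
p,R,s=tool(); print(p,s["joint_pos"],s["t"],s["gripper_width"],s["force"])
a=r.snapshot("side")[180:300,270:390]
cv2.imwrite("pics/v3.png",cv2.resize(a,(600,600),interpolation=cv2.INTER_CUBIC))
E
```

```text
[ 0.471  -0.2934  0.0304] [-0.1955 -0.0064 -0.3322 -0.0005 -1.2473 -1.9348] 1.9667 0.07460298540195957 [-0.4297 -0.1169  0.6997]
```

View pics/v3.png

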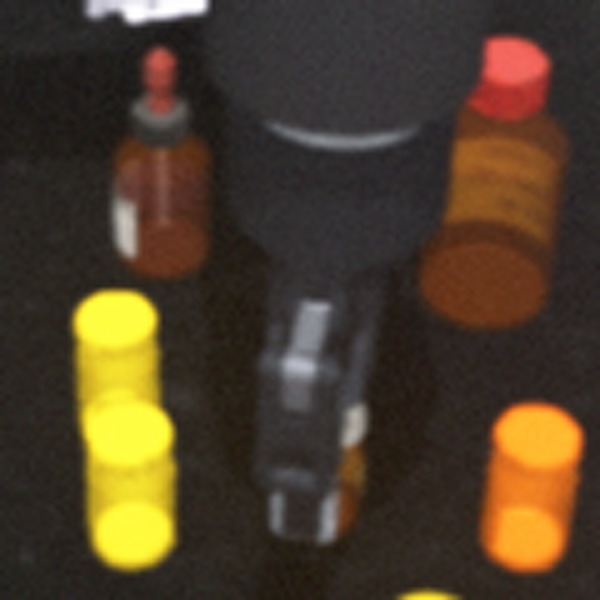

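The gripper is down around the jar: the white cap shows at crop (355,425), behind the near finger at (300,500). Closing gently.

{"name": "apply_moves", "arguments": {"targets": [{"jaw":0.05,"x":0,"y":0,"z":0,"wx":0,"wy":0,"wz":0},{"jaw":0.035,"x":0,"y":0,"z":0,"wx":0,"wy":0,"wz":0},{"jaw":0.025,"x":0,"y":0,"z":0,"wx":0,"wy":0,"wz":0},{"jaw":0.025,"x":0,"y":0,"z":0,"wx":0,"wy":0,"wz":0},{"jaw":0.025,"x":0,"y":0,"z":0,"wx":0,"wy":0,"wz":0},{"jaw":0.025,"x":0,"y":0,"z":0,"wx":0,"wy":0,"wz":0}], "grip_force": 25}}

```text
t: 2.52
position: [0.473, -0.2933, 0.033]
tcp_rot: [0.437, 1.524, -0.437]
force: [-0.8, 0.2, 4.4]
gripper_width: 0.0303
```

```bash
python3 - <<'E'
from h import *
np.set_printoptions(precision=4,suppress=True)
p,R,s=tool(); print(p,s["joint_pos"],s["t"],s["gripper_width"],s["force"])
a=r.snapshot("side")[180:300,270:390];b=r.snapshot("top")[140:260,330:450]
cv2.imwrite("pics/v4.png",np.hstack([cv2.resize(x,(400,400),interpolation=cv2.INTER_CUBIC) for x in(a,b)]))
for P in ([.505,-.222],[.53,-.15],[.515,-.06],[.465,0.02],[.42,.09],[.426,.1287]):
  print(P,shift(P+[.0304]))
E
```

```text
[ 0.473  -0.2933  0.033 ] [-0.1937 -0.0081 -0.3293  0.0007 -1.2478 -1.9352] 2.5167 0.030307925616789588 [-0.7868  0.1724  4.4247]
[0.505, -0.222] [ 0.0026  0.0774 -0.0106]
[0.53, -0.15] [ 0.0025  0.1517 -0.0275]
[0.515, -0.06] [ 0.0024  0.2201 -0.0879]
[0.465, 0.02] [ 0.0022  0.2616 -0.1726]
[0.42, 0.09] [ 0.0021  0.2971 -0.2479]
[0.426, 0.1287] [ 0.0021  0.3331 -0.2633]
```

View pics/v4.png

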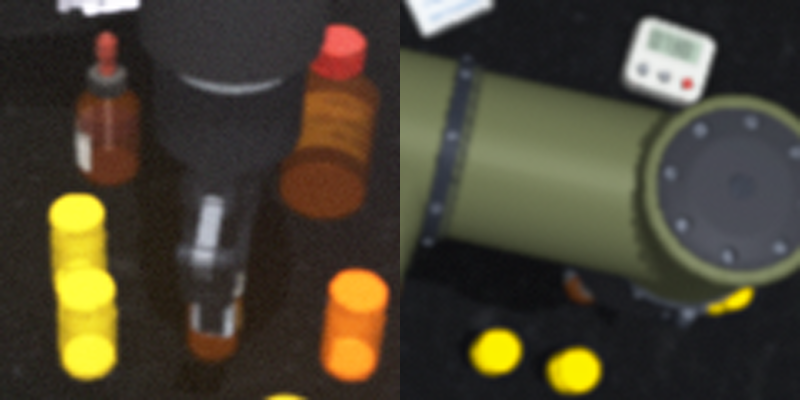

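The opening reads 30 mm on the jar. The closing pads press it onto the bench with 4.4 N, so I'll relieve that a little first.

{"name": "apply_moves", "arguments": {"targets": [{"jaw":0.025,"x":-0.002,"y":0,"z":0,"wx":0,"wy":0,"wz":0},{"jaw":0.025,"x":-0.0035,"y":0,"z":0,"wx":0,"wy":0,"wz":0},{"jaw":0.025,"x":-0.0035,"y":0,"z":0,"wx":0,"wy":0,"wz":0}]}}

```text
t: 2.87
position: [0.4721, -0.2927, 0.0349]
tcp_rot: [0.438, 1.527, -0.437]
force: [0.3, -1.1, -0.7]
gripper_width: 0.0298
```

```bash
python3 - <<'E'
from h import *
np.set_printoptions(precision=4,suppress=True)
p,R,s=tool(); print(p,R,s["t"],s["gripper_width"],s["force"],s["moment"])
for P in ([.505,-.222],[.53,-.15],[.515,-.06],[.465,0.02],[.42,.09],[.426,.1287]):
  print(P,shift(P+[.0335]))
E
```

```text
[ 0.4721 -0.2927  0.0349] [[-0.0006  0.5297  0.8482]
 [ 0.0006  0.8482 -0.5297]
 [-1.      0.0002 -0.0009]] 2.8667 0.029812896620208293 [ 0.3146 -1.0984 -0.6661] [ 0.0069  0.0015 -0.0133]
[0.505, -0.222] [ 0.0015  0.0774 -0.0096]
[0.53, -0.15] [ 0.0015  0.1517 -0.0265]
[0.515, -0.06] [ 0.0016  0.2201 -0.0869]
[0.465, 0.02] [ 0.0016  0.2615 -0.1717]
[0.42, 0.09] [ 0.0017  0.297  -0.2469]
[0.426, 0.1287] [ 0.0017  0.333  -0.2624]
```

{"name": "apply_moves", "arguments": {"targets": [{"jaw":0.025,"x":0.001,"y":0.008,"z":-0.002,"wx":0,"wy":0,"wz":0},{"jaw":0.025,"x":0.001,"y":0.022,"z":-0.005,"wx":0,"wy":0,"wz":0},{"jaw":0.025,"x":0.001,"y":0.04,"z":-0.009,"wx":0,"wy":0,"wz":0},{"jaw":0.025,"x":0.001,"y":0.06,"z":-0.013,"wx":0,"wy":0,"wz":0},{"jaw":0.025,"x":0.001,"y":0.08,"z":-0.017,"wx":0,"wy":0,"wz":0},{"jaw":0.025,"x":0.001,"y":0.1,"z":-0.022,"wx":0,"wy":0,"wz":0},{"jaw":0.025,"x":0.001,"y":0.12,"z":-0.026,"wx":0,"wy":0,"wz":0},{"jaw":0.025,"x":0.001,"y":0.14,"z":-0.031,"wx":0,"wy":0,"wz":0},{"jaw":0.025,"x":0.001,"y":0.16,"z":-0.038,"wx":0,"wy":0,"wz":0},{"jaw":0.025,"x":0.001,"y":0.18,"z":-0.045,"wx":0,"wy":0,"wz":0},{"jaw":0.025,"x":0.001,"y":0.196,"z":-0.051,"wx":0,"wy":0,"wz":0},{"jaw":0.025,"x":0.001,"y":0.205,"z":-0.054,"wx":0,"wy":0,"wz":0},{"jaw":0.025,"x":0.001,"y":0.205,"z":-0.054,"wx":0,"wy":0,"wz":0}]}}

```text
t: 3.95
position: [0.5353, -0.0886, 0.0339]
tcp_rot: [0.436, 1.527, -0.436]
force: [-0.3, -0.9, -1.8]
gripper_width: 0.0302
```

```bash
python3 - <<'E'
from h import *
np.set_printoptions(precision=4,suppress=True)
p,R,s=tool(); print(p,R,s["joint_pos"],s["t"],s["gripper_width"],s["force"])
a=r.snapshot("side")[130:330,240:440]; b=r.snapshot("top")[100:300,200:400]
cv2.imwrite("pics/v5.png",np.hstack([cv2.resize(x,(400,400),interpolation=cv2.INTER_CUBIC) for x in(a,b)]))
for P in ([.515,-.05],[.47,0.02],[.42,.09],[.426,.1287]):
  print(P,shift(P+[.0335]))
E
```

```text
[ 0.5353 -0.0886  0.0339] [[-0.0005  0.5278  0.8494]
 [ 0.0003  0.8494 -0.5278]
 [-1.      0.     -0.0006]] [ 0.2063 -0.0443 -0.3628 -0.0005 -1.2528 -2.3329] 3.95 0.0302093833439195 [-0.2878 -0.8992 -1.8111]
[0.515, -0.05] [ 0.0005  0.0236 -0.0382]
[0.47, 0.02] [ 0.0006  0.0592 -0.1134]
[0.42, 0.09] [ 0.0006  0.0922 -0.1929]
[0.426, 0.1287] [ 0.0006  0.1282 -0.2083]
```

View pics/v5.png

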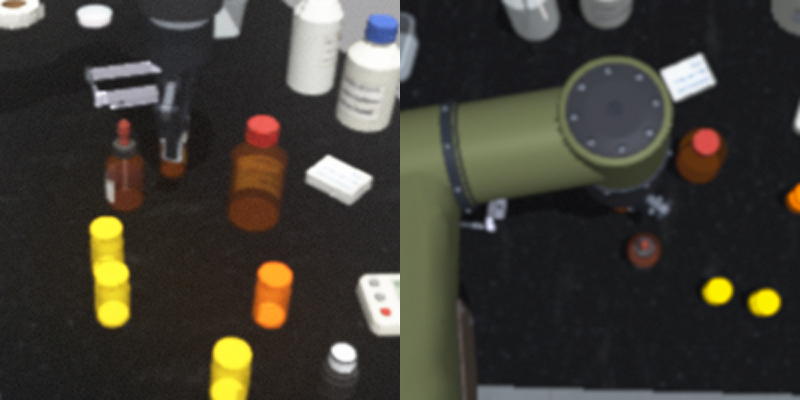

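The jar has passed between the dropper at crop (125,170) and the big bottle at (258,185). Both stand where they were. Next I'll go round to the front of the bay, turning the jaws to lie across it.

{"name": "apply_moves", "arguments": {"targets": [{"jaw":0.025,"x":0,"y":0.005,"z":-0.008,"wx":-0.02,"wy":0,"wz":0},{"jaw":0.025,"x":0,"y":0.014,"z":-0.022,"wx":-0.05,"wy":0,"wz":0},{"jaw":0.025,"x":0,"y":0.023,"z":-0.038,"wx":-0.08,"wy":0,"wz":0},{"jaw":0.025,"x":0,"y":0.032,"z":-0.057,"wx":-0.12,"wy":0,"wz":0},{"jaw":0.025,"x":0,"y":0.041,"z":-0.076,"wx":-0.16,"wy":0,"wz":0},{"jaw":0.025,"x":0,"y":0.05,"z":-0.095,"wx":-0.2,"wy":0,"wz":0},{"jaw":0.025,"x":0,"y":0.059,"z":-0.113,"wx":-0.24,"wy":0,"wz":0},{"jaw":0.025,"x":0,"y":0.065,"z":-0.132,"wx":-0.28,"wy":0,"wz":0},{"jaw":0.025,"x":0,"y":0.071,"z":-0.15,"wx":-0.32,"wy":0,"wz":0},{"jaw":0.025,"x":0,"y":0.078,"z":-0.169,"wx":-0.36,"wy":0,"wz":0},{"jaw":0.025,"x":0,"y":0.086,"z":-0.187,"wx":-0.4,"wy":0,"wz":0},{"jaw":0.025,"x":0,"y":0.1,"z":-0.196,"wx":-0.44,"wy":0,"wz":0},{"jaw":0.025,"x":0,"y":0.115,"z":-0.203,"wx":-0.48,"wy":0,"wz":0},{"jaw":0.025,"x":0,"y":0.125,"z":-0.207,"wx":-0.48,"wy":0,"wz":0},{"jaw":0.025,"x":0,"y":0.128,"z":-0.208,"wx":-0.48,"wy":0,"wz":0},{"jaw":0.025,"x":0,"y":0.128,"z":-0.208,"wx":-0.48,"wy":0,"wz":0}]}}

```text
t: 5.38
position: [0.4265, 0.1283, 0.0342]
tcp_rot: [0.062, 1.57, -0.062]
force: [-0.0, -0.2, -0.6]
gripper_width: 0.0298
```

```bash
python3 - <<'E'
from h import *
np.set_printoptions(precision=4,suppress=True)
p,R,s=tool(); print(p,R,s["joint_pos"],s["t"],s["gripper_width"],s["force"])
a=r.snapshot("side")[110:250,230:370]; b=r.snapshot("top")[130:270,190:330]
cv2.imwrite("pics/v6.png",np.hstack([cv2.resize(x,(400,400),interpolation=cv2.INTER_CUBIC) for x in(a,b)]))
c,q=np.cos(-.076),np.sin(-.076)
for d in (-.03,0,.03,.06,.092):
  print(d,shift([.496+c*d,.1234+q*d,.0335]))
E
```

```text
[0.4265 0.1283 0.0342] [[-0.0005  0.0787  0.9969]
 [-0.0003  0.9969 -0.0787]
 [-1.     -0.0003 -0.0004]] [ 0.7491 -0.3322 -0.6095 -0.0001 -1.294  -2.3987] 5.3833 0.029805012678372093 [-0.0401 -0.1688 -0.6122]
-0.03 [0.0005 0.0012 0.0397]
0 [0.0005 0.0013 0.0697]
0.03 [0.0005 0.0014 0.0997]
0.06 [0.0005 0.0015 0.1297]
0.092 [0.0004 0.0016 0.1617]
```

View pics/v6.png

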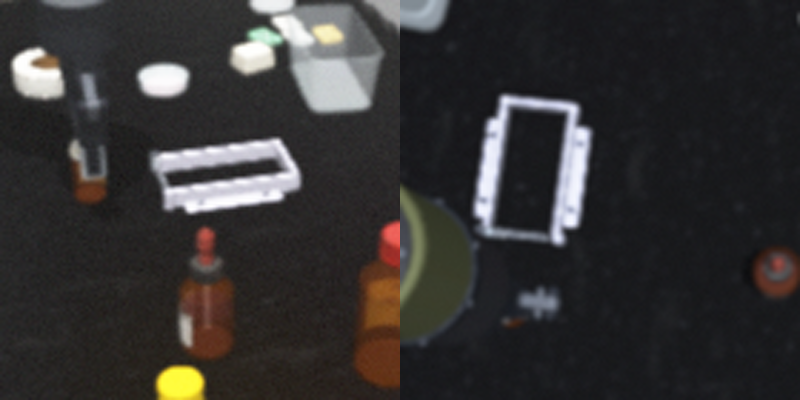

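The jar stands upright in front of the gate, at side-crop (90,185). The gripper is at top-crop (540,300), on the bay's middle line. Pushing in now, first part.

{"name": "apply_moves", "arguments": {"targets": [{"jaw":0.025,"x":0.001,"y":0.001,"z":0.008,"wx":0,"wy":0,"wz":0},{"jaw":0.025,"x":0.001,"y":0.001,"z":0.018,"wx":0,"wy":0,"wz":0},{"jaw":0.025,"x":0.001,"y":0.001,"z":0.028,"wx":0,"wy":0,"wz":0},{"jaw":0.025,"x":0.001,"y":0.001,"z":0.038,"wx":0,"wy":0,"wz":0},{"jaw":0.025,"x":0.001,"y":0.001,"z":0.047,"wx":0,"wy":0,"wz":0},{"jaw":0.025,"x":0.001,"y":0.001,"z":0.055,"wx":0,"wy":0,"wz":0},{"jaw":0.025,"x":0.001,"y":0.001,"z":0.063,"wx":0,"wy":0,"wz":0},{"jaw":0.025,"x":0.001,"y":0.001,"z":0.071,"wx":0,"wy":0,"wz":0},{"jaw":0.025,"x":0.001,"y":0.001,"z":0.079,"wx":0,"wy":0,"wz":0},{"jaw":0.025,"x":0.001,"y":0.001,"z":0.087,"wx":0,"wy":0,"wz":0},{"jaw":0.025,"x":0.001,"y":0.001,"z":0.095,"wx":0,"wy":0,"wz":0},{"jaw":0.025,"x":0.001,"y":0.001,"z":0.103,"wx":0,"wy":0,"wz":0},{"jaw":0.025,"x":0.001,"y":0.001,"z":0.108,"wx":0,"wy":0,"wz":0},{"jaw":0.025,"x":0.001,"y":0.001,"z":0.11,"wx":0,"wy":0,"wz":0},{"jaw":0.025,"x":0.001,"y":0.001,"z":0.11,"wx":0,"wy":0,"wz":0},{"jaw":0.025,"x":0.001,"y":0.001,"z":0.11,"wx":0,"wy":0,"wz":0}]}}

```text
t: 6.82
position: [0.5363, 0.1207, 0.0332]
tcp_rot: [0.062, 1.57, -0.061]
force: [0.2, -0.6, -1.6]
gripper_width: 0.03
```

```bash
python3 - <<'E'
from h import *
np.set_printoptions(precision=4,suppress=True)
p,R,s=tool(); print(p,s["t"],s["gripper_width"],s["force"])
a=r.snapshot("side")[130:210,260:340]; b=r.snapshot("top")[145:235,190:280]
cv2.imwrite("pics/v7.png",np.hstack([cv2.resize(x,(400,400),interpolation=cv2.INTER_CUBIC) for x in(a,b)]))
c,q=np.cos(-.076),np.sin(-.076); d=p[:2]-[.496,.1234]; print("bay xy",c*d[0]+q*d[1],-q*d[0]+c*d[1])
for d in (.092,.095):
  print(d,shift([.496+c*d,.1234+q*d,.0335]))
E
```

```text
[0.5363 0.1207 0.0332] 6.8167 0.03003193296302522 [ 0.1547 -0.6064 -1.5649]
bay xy 0.04043345110569122 0.00033479457584938534
0.092 [-0.0002 -0.0003  0.0518]
0.095 [-0.0002 -0.0003  0.0548]
```

View pics/v7.png

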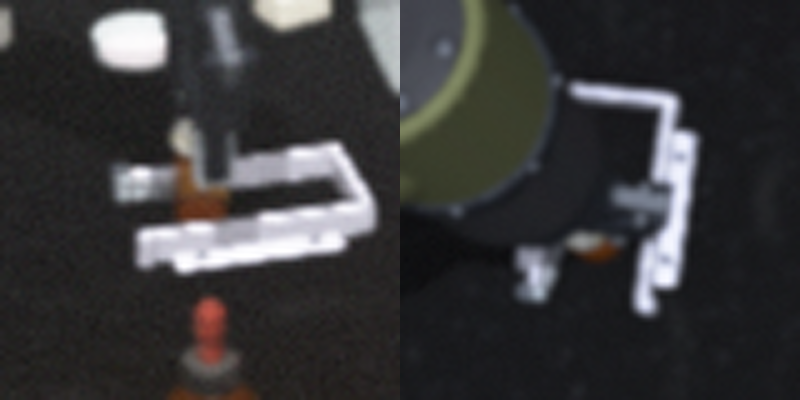

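```bash
cat > ov.py <<'E'
from h import *
def overlay(name,crops,P,out):
    t=np.linspace(0,2*np.pi,40); o=[]
    for n,(x0,y0,w) in crops.items():
        raw=r.snapshot(n)[y0:y0+w,x0:x0+w]; S=400/w; im=cv2.resize(raw,(400,400),interpolation=cv2.INTER_CUBIC); cl=im.copy()
        for z in(0,.049,.059):
            q=proj(n,np.c_[P[0]+.016*np.cos(t),P[1]+.016*np.sin(t),0*t+z]); q=((q-[x0,y0]+.5)*S).astype(int)
            cv2.polylines(im,[q.reshape(-1,1,2)],True,(0,255,0),1)
        o+= [im]
    cv2.imwrite(out,np.hstack(o))
E
python3 - <<'E'
from ov import *
p,R,s=tool()
overlay("",{"side":(260,120,90),"top":(190,145,90)},p,"pics/v8.png")
E
```

View pics/v8.png

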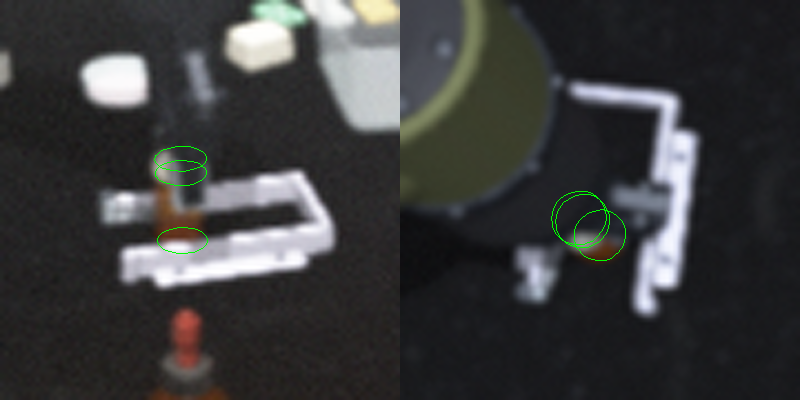

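The drawn jar outline matches the picture: upright, within about 2 mm of the TCP, gate pushed open. Continuing home.

{"name": "apply_moves", "arguments": {"targets": [{"jaw":0.025,"x":0.0,"y":0,"z":0.005,"wx":0,"wy":0,"wz":0},{"jaw":0.025,"x":0.0,"y":0,"z":0.012,"wx":0,"wy":0,"wz":0},{"jaw":0.025,"x":0.0,"y":0,"z":0.019,"wx":0,"wy":0,"wz":0},{"jaw":0.025,"x":0.0,"y":0,"z":0.026,"wx":0,"wy":0,"wz":0},{"jaw":0.025,"x":0.0,"y":0,"z":0.033,"wx":0,"wy":0,"wz":0},{"jaw":0.025,"x":0.0,"y":0,"z":0.04,"wx":0,"wy":0,"wz":0},{"jaw":0.025,"x":0.0,"y":0,"z":0.046,"wx":0,"wy":0,"wz":0},{"jaw":0.025,"x":0.0,"y":0,"z":0.051,"wx":0,"wy":0,"wz":0},{"jaw":0.025,"x":0.0,"y":0,"z":0.055,"wx":0,"wy":0,"wz":0},{"jaw":0.025,"x":0.0,"y":0,"z":0.055,"wx":0,"wy":0,"wz":0},{"jaw":0.025,"x":0.0,"y":0,"z":0.055,"wx":0,"wy":0,"wz":0},{"jaw":0.025,"x":0.0,"y":0,"z":0.055,"wx":0,"wy":0,"wz":0}]}}

```text
t: 8.02
position: [0.5909, 0.1164, 0.0332]
tcp_rot: [0.061, 1.57, -0.061]
force: [-0.1, -0.3, 0.1]
gripper_width: 0.0298
```

```bash
python3 - <<'E'
from ov import *
np.set_printoptions(precision=4,suppress=True)
p,R,s=tool(); print(p,s["t"],s["gripper_width"],s["force"])
c,q=np.cos(-.076),np.sin(-.076); d=p[:2]-[.496,.1234]; print("bay xy",c*d[0]+q*d[1],-q*d[0]+c*d[1])
overlay("",{"side":(260,120,90),"top":(190,145,90)},p,"pics/v9.png")
E
```

```text
[0.5909 0.1164 0.0332] 8.0167 0.029802768403018022 [-0.0524 -0.2638  0.0665]
bay xy 0.09516302109691707 0.00024849783255721965
```

View pics/v9.png

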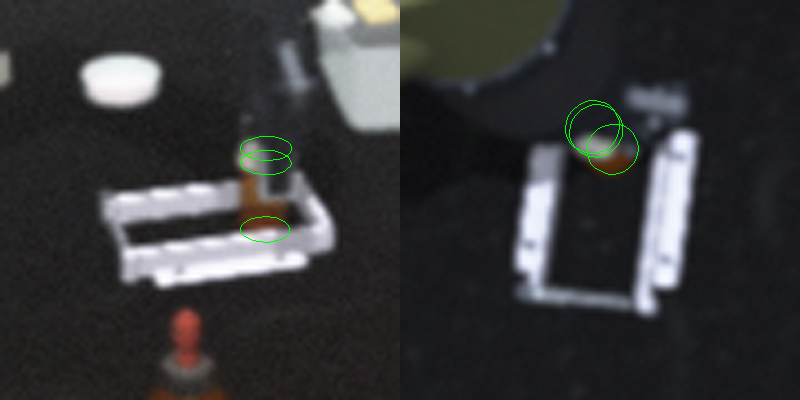

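The gate is shut across the front, from top-crop (525,292) to (645,305), and the jar is deep inside and upright. Releasing slowly, then going straight up.

{"name": "apply_moves", "arguments": {"targets": [{"jaw":0.032,"x":0,"y":0,"z":0,"wx":0,"wy":0,"wz":0},{"jaw":0.034,"x":0,"y":0,"z":0,"wx":0,"wy":0,"wz":0},{"jaw":0.037,"x":0,"y":0,"z":0,"wx":0,"wy":0,"wz":0},{"jaw":0.042,"x":0,"y":0,"z":0,"wx":0,"wy":0,"wz":0},{"jaw":0.048,"x":0,"y":0,"z":0,"wx":0,"wy":0,"wz":0},{"jaw":0.055,"x":0,"y":0,"z":0,"wx":0,"wy":0,"wz":0},{"jaw":0.055,"x":0,"y":0,"z":0,"wx":0,"wy":0,"wz":0},{"jaw":0.055,"x":-0.01,"y":0,"z":0,"wx":0,"wy":0,"wz":0},{"jaw":0.055,"x":-0.025,"y":0,"z":0,"wx":0,"wy":0,"wz":0},{"jaw":0.055,"x":-0.05,"y":0,"z":0,"wx":0,"wy":0,"wz":0},{"jaw":0.055,"x":-0.08,"y":0,"z":0,"wx":0,"wy":0,"wz":0},{"jaw":0.055,"x":-0.11,"y":0,"z":0,"wx":0,"wy":0,"wz":0},{"jaw":0.055,"x":-0.14,"y":0,"z":0,"wx":0,"wy":0,"wz":0},{"jaw":0.055,"x":-0.15,"y":0,"z":0,"wx":0,"wy":0,"wz":0},{"jaw":0.055,"x":-0.15,"y":0,"z":0,"wx":0,"wy":0,"wz":0}]}}

```text
t: 9.37
position: [0.5926, 0.1167, 0.1885]
tcp_rot: [0.063, 1.563, -0.059]
force: [0.5, 1.0, -0.3]
gripper_width: 0.0554
```

```bash
python3 - <<'E'
from ov import *
p,R,s=tool(); print(p,s["t"],s["gripper_width"],s["force"])
overlay("",{"side":(260,120,90),"top":(190,145,90)},[.588,.1164],"pics/v10.png")
E
```

```text
[0.59261686 0.11665381 0.18849487] 9.3667 0.05537322366241727 [ 0.54431124  1.0011277  -0.33596588]
```

View pics/v10.png

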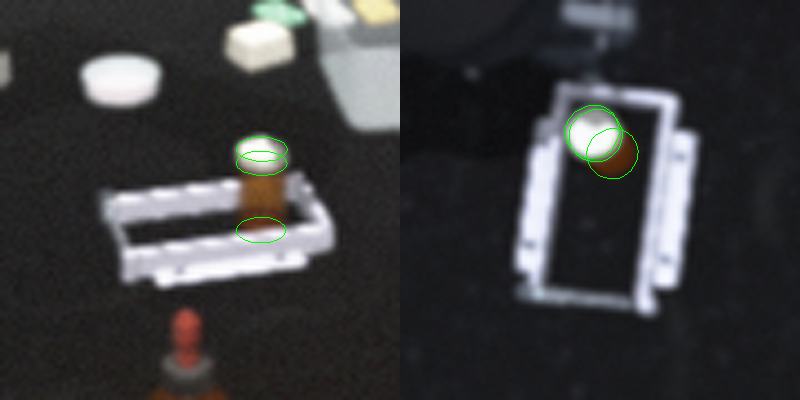

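The jar stands free and upright at about 92 mm in, on the middle line, and the gate is shut. The dropper bulb is still at side pixel (302,193), as at the start. Handing in.

```bash
python3 -c "
from plant import r
print(r.close_job())"
```

```text
the job is handed in; nothing more can be done
None
```

The small brown white-capped jar is in the bay with the gate shut behind it, and I handed the job in at about 9.5 s; no verdict is reported.

- **What I did:** I gripped the jar by its cap end, with the fingertips above fence height. I took it between the dropper bottle and the big bottle, round to the front, and through the gate. I let go once the gate had swung shut, then raised the gripper clear. On the way the jar was kept at bench level, at most about 2 mm off it by the force readings.
- **Last checks:** The drawn jar outline matched both camera pictures, upright at about 92 mm inside the gate line and on the middle line. The gate looks closed, and the dropper bulb is at the same pixel as at the start.
- **Snags:** My first move was refused, apparently because its rows lacked some keys, and nothing moved. One bay-fitting script failed and worked when rerun. The gripper reads about 30 mm on the 32 mm jar, but the hold was steady.
- **Not measured:** I did not read the gate angle directly while the jar was in the gateway. From the jar's position about 40 mm in, I estimate it at roughly 1.27 rad.

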